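# Feel for the hidden chute release and send the tile rack down

## Task

Send the red rack of tiles waiting behind the chute's gate down into the tile box: feel under the chute's overhanging lip for the hidden release bar, press it upward from below until the gate has lifted and the rack slides away, then let the bar drop back. Be gentle with the chute, do not touch the gate or the rack, and leave the teapot, saucers and tongs where they are.

Things in the scene. Friction and masses are not known exactly. Their poses are not given: they have to be found in the camera images.
- chute: Fixed wooden stand, zinc-lined chute and tile box; origin on the marble under the gate, z up. +x points away from the lip side (the lip looks to -x, roughly at the robot); the channel descends 22 degrees along -y. Stand's front face at x = -50 mm; nothing above the lip lies nearer than x = -58 mm; top at 270 mm. Before the lip, nothing on the marble is over 20 mm tall. Place and yaw vary.
- lip_edge (a point): Middle of the lower front edge of the overhanging lip: a level dark wooden ledge 280 mm long (along y of the chute), 12 mm thick, standing 55 mm out from the stand's front face toward -x, its underside 131 mm above the marble. Axes of the chute. Fingers tilted 25 to 50 degrees from vertical, pointing to +x of the chute and down, reach the bar under it without touching the lip.
- bar_line (a point): Point on the line along which the hidden release bar lies: 14 mm in (+x) from lip_edge and 42 mm below it; axes of the chute. NOT the bar's place: the bar's middle is anywhere up to 100 mm to the -y or +y side of this point along the lip and must be felt, e.g. by sweeping closed fingers along under the lip, at this height, until they meet the bar's end.
- release (a joint): The release bar: green, round, level, 14 mm thick, 40 mm long along y of the chute, on a thin stem; stiff sideways. Value: m pressed up, 0 hanging at rest (lowest point 49 mm below the lip), 0.013 at its upper stop. Spring and gate together take about 4 to 10 N. The gate rises 3 mm per mm; the rack passes from 0.009 up. Drops back when let go.
- gate: Aluminium gate plate with a red band, 80 mm wide, 50 mm tall, 5 mm thick, across the channel between brass posts; origin on the channel floor, z square to the floor. Raised by the release bar through a hidden linkage.
- rack: The red rack itself (see rack_center); origin at the centre of its underside, y along its 100 mm length.
- rack_center (a point): Centre of the red plastic rack with eight ivory tiles, 70 x 100 x 26 mm, 0.25 kg, lying in the channel above the gate and leaning on it; it slides down by itself when the gate is up.
- box_floor (a point): Centre of the inner floor of the open tile box at the foot of the chute; inside 116 mm (x) by 176 mm (y), walls 63 mm high above this floor; axes of the chute.
- teapot_center (a point): Middle of a copper teapot, 100 mm across (160 mm over spout and handle), 100 mm tall, standing past the high end of the chute; bystander.
- saucer_a: Stainless saucer, 110 mm across, 16 mm high, on the marble before the lip; bystander, origin under its centre.
- saucer_b: Second stainless saucer, same size; bystander.
- tongs: Brass sugar tongs, 115 mm long, 8 mm high, lying on the marble; bystander, origin under the middle.
There are look-alikes about, which are no part of the job. Of the things like the rack, leave any that is brown; of the rest the smaller one is meant.

How it is judged:
By the outcome, as a careful person would: the job done as asked, in the order asked, and still so for the second after the job is handed in, with the robot touching nothing.
It also fails if it takes over 53 s, if anything falls off the work surface, if the arm or the gripper's body presses on something with over 40 N, if the wrist force passes 120 N, or if a joint passes its speed limit or range.

## Robot

A 6-joint arm with a two-finger parallel gripper is mounted at the origin on the work surface. World frame = base frame: x ahead of the robot, y to its left, z up, the work surface at z = 0. Lengths are in m, angles in rad, forces in N, time in s.
With the tool pointing down it reaches from about 0.3 to 0.775 m from the base axis. Payload 14.6 kg.
Tool frame: the origin (TCP) lies at the very end of the fingers, on their centre line; the grasp point (between the pads) lies 19 mm behind it; z points along the fingers, y is the direction in which the jaws open and shut (so a half turn about z gives the same grasp; the last joint's range is limited). The gripper opens to 94 mm and grips with 3 to 60 N. Pads are 16 mm wide; open, the fingers measure 119 mm over their backs; the gripper's body (75 mm by 177 mm) begins 78 mm behind the grasp point.
Start: joints at [-1.203, 0.3, 1.521, -0, 1.321, -0.067], TCP at [0.232, -0.499, 0.205] pointing down, gripper open.
Joint ranges: [-3.03, 3.03], [-0.79, 2.21], [0.23, 2.52], [-1.04, 4.18], [0, 3.07], [-2.55, 2.55]. Speed limits (rad/s): [2.22, 2.22, 2.57, 3.14, 3.14, 3.14].

## Interface

Orientations are given as [roll, pitch, yaw] about the fixed x, y, z axes, in that order (R = Rz(yaw) Ry(pitch) Rx(roll)).
In Python, from station import status, camera, ctrl gives the robot as it stands. The module is installed in compiled form; this text tells all that it offers.
- The arm moves only by the shell command python3 -m jog 'ROWS' [FORCE]. ROWS is JSON, a list of rows, each a list of 7 numbers: the shift along the tool's x, y, z each as a share of 1000 mm, from -1 to 1, then the turn, a rotation vector about the tool's x, y, z each as a share of pi/2 rad, from -1 to 1, then the opening, from -1 (shut) to 1 (fully open), so that 0 is half open. A call has 1 to 20 rows; each row is the pose to reach, as a shift and turn from the pose measured when the call began, along the tool's axes at that moment; what a row does not reach only later rows make up. A row lasts 1/10 s, in which the tool goes at most 50 mm and 8.59 degrees, less where a joint would pass 70% of its speed; a pose out of reach is approached as far as the arm can. A call with a number of a shift or a turn outside -1 to 1 is refused whole. A call with a gripper value outside its range is refused whole. The fingers move at their own pace and stop on an object; FORCE is the grip in N (left out, the last holds). Time passes only in rows, so rows that repeat a pose let the fingers close. It gives the time, the measured TCP pose, the force and the opening at its end, in the units of the state.
- status.get_obs(): the state, without advancing time (a new reading comes with each control period).
- camera(name): name is "scene" or "side" or "wrist"; returns a dict with "image" (480x640x3 uint8, red, green, blue), "fx", "fy", "cx", "cy" (pixels), "world_from_camera" (4x4, takes a point from camera to world coordinates). Camera axes: x right, y down, z forward; pixel columns grow to the right and rows downward; lengths in m; the calibration is good to about 2 mm. The wrist camera is an equidistant fisheye: a pixel r from the principal point sees the ray r / f radians off the axis. A picture is of the moment at which its call begins. There is no depth.
- ctrl.hand_in(): hands the job in, once; it reports no verdict.
The state is a dict: "time_s": time; "qpos": joint angles; "joint_vel": joint speeds; "tau": joint torques, N m; "ee_pos": TCP position; "eef_rot": TCP orientation; "force": force on the tool from outside, world axes, zero at the start; "moment": the same for the moment, N m; "grip_width": finger opening in m.
Only numpy, scipy, OpenCV 4.12 (cv2) and the standard library are available. Lean on these libraries where they do the work, as an engineer would, in place of code of your own. Each camera call takes 0.05 s, during which the arm holds its last target.

## Working session

There is one attempt and no reset: what is moved stays moved. The work goes in short steps, Python scripts to look and compute and a shell command to move; the robot and the scene stay as the last step left them, time stands still between calls to the robot, and variables do not carry over. Pictures are saved under pics/ and viewed, and the job is handed in when it is done.

```bash
mkdir -p pics; python3 - <<'E'
from station import status,camera
import cv2,numpy as np
print(status.get_obs())
for n in("scene","side","wrist"):
    c=camera(n);cv2.imwrite(f"pics/{n}0.png",c["image"][:,:,::-1]);np.save(f"pics/{n}0.npy",c["world_from_camera"]);print(n,c["fx"],c["fy"],c["cx"],c["cy"],c["world_from_camera"].round(4).tolist())
E
```

```text
{'time_s': 0.0, 'qpos': array([-1.20262831e+00,  3.00481023e-01,  1.52160339e+00, -1.05074768e-05,
        1.32072521e+00, -6.65801666e-02]), 'joint_vel': array([ 0.00076404,  0.00065573,  0.00065864, -0.00115811,  0.00108452,
        0.00071099]), 'tau': array([ 7.20371918e-04, -5.31806159e+01, -3.52735269e+01,  7.08260201e-02,
        2.45514867e-02, -6.39626455e-05]), 'ee_pos': array([ 0.23155395, -0.49857313,  0.20487146]), 'eef_rot': array([-3.14037771e+00, -7.08110807e-05,  4.34750745e-01]), 'force': array([-0.13314233,  0.17348755,  0.26786018]), 'moment': array([-0.01361616,  0.01621987, -0.00236433]), 'grip_width': 0.09402817237559646}
scene 607.2440726384544 607.2440726384544 323.654327311834 243.86992887139039 [[-0.061, 0.6821, -0.7287, 1.667], [0.9979, 0.0248, -0.0604, 0.1508], [-0.0231, -0.7308, -0.6822, 1.0789], [0.0, 0.0, 0.0, 1.0]]
side 528.3668344039983 528.3668344039983 311.1635010407341 245.35727257480954 [[-0.72, -0.3991, 0.5678, 0.0253], [-0.6939, 0.4304, -0.5773, 0.6538], [-0.014, -0.8096, -0.5868, 0.7767], [0.0, 0.0, 0.0, 1.0]]
wrist 371.64829954431775 371.64829954431775 316.1108108933485 238.44894269858696 [[0.4204, -0.8762, -0.2356, 0.3011], [-0.9073, -0.4064, -0.1077, -0.4672], [-0.0014, 0.2591, -0.9659, 0.3837], [0.0, 0.0, 0.0, 1.0]]
```

View pics/scene0.png

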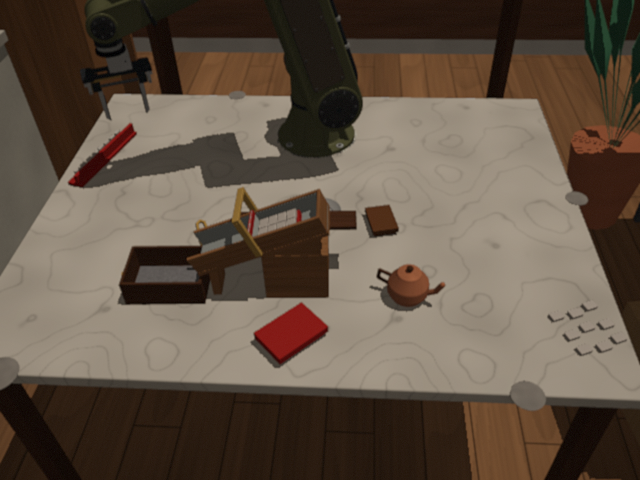

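View pics/side0.png

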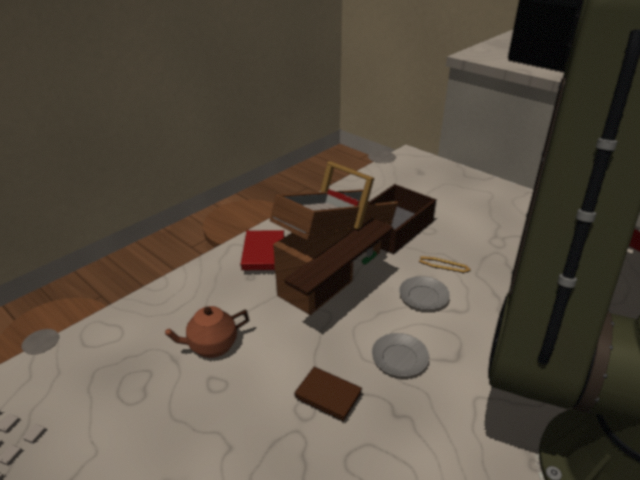

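View pics/wrist0.png

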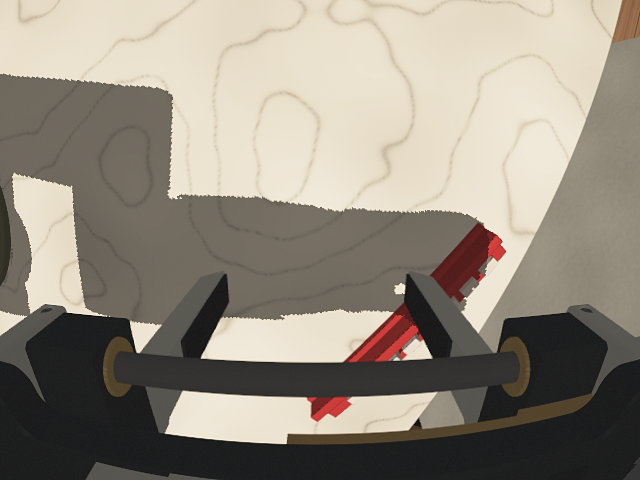

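```bash
python3 - <<'E'
import cv2
a=cv2.imread("pics/side0.png");cv2.imwrite("pics/s_crop.png",cv2.resize(a[150:330,230:480],None,fx=3.2,fy=3.2,interpolation=cv2.INTER_CUBIC))
a=cv2.imread("pics/scene0.png");cv2.imwrite("pics/c_crop.png",cv2.resize(a[170:320,110:410],None,fx=2.6,fy=2.6,interpolation=cv2.INTER_CUBIC))
E
```

```text
(no output)
```

View pics/s_crop.png

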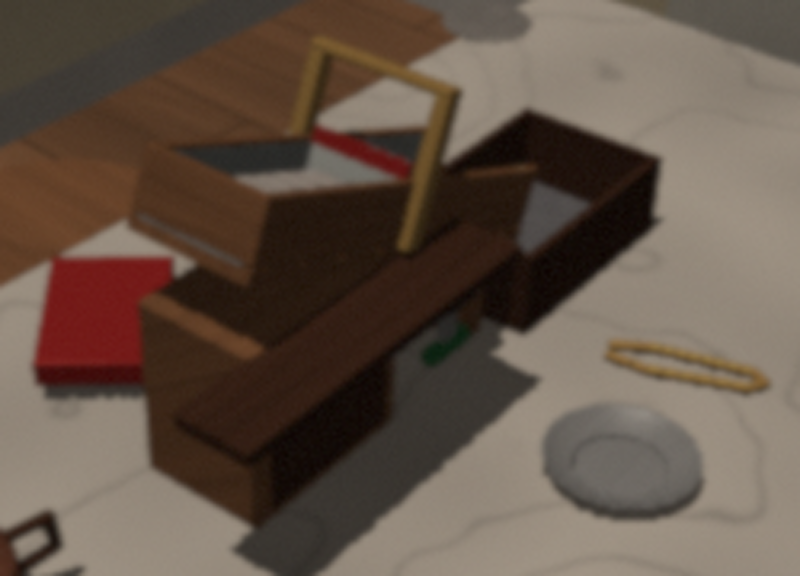

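View pics/c_crop.png

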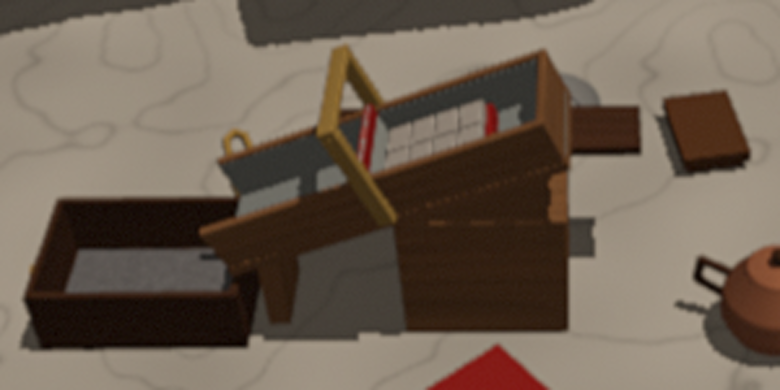

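```bash
python3 - <<'E'
import cv2
a=cv2.imread("pics/side0.png")
for i,(y,x) in enumerate([(230,270),(215,345)]):
    c=cv2.resize(a[y:y+75,x:x+90],None,fx=8,fy=8,interpolation=cv2.INTER_CUBIC)
    c=cv2.convertScaleAbs(c,alpha=2)
    cv2.imwrite(f"pics/sz{i}.png",c)
E
```

```text
(no output)
```

View pics/sz0.png

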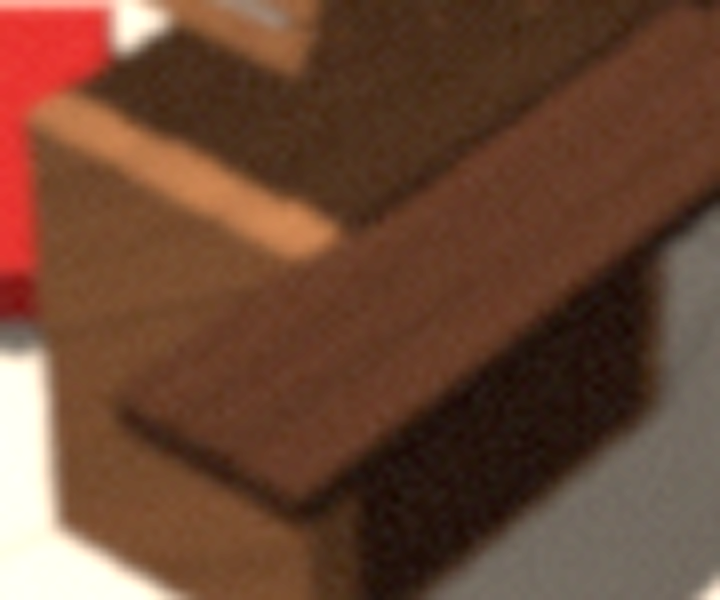

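View pics/sz1.png

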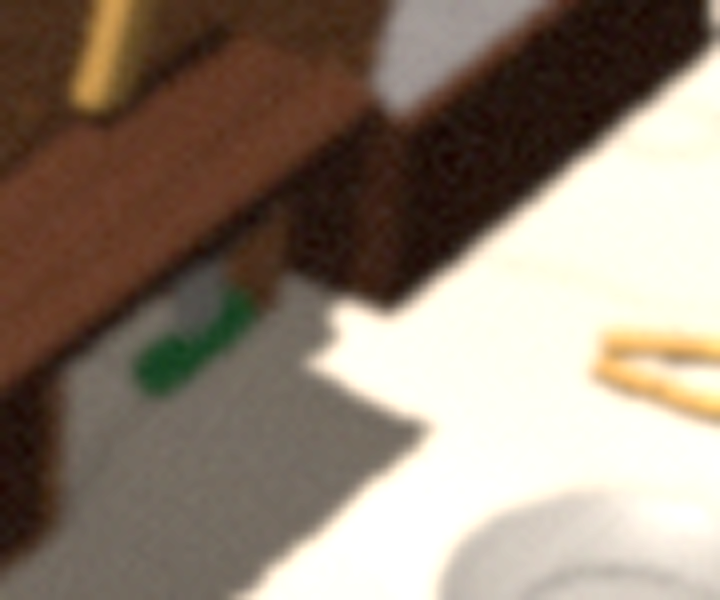

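```bash
cat > h.py <<'E'
import numpy as np
K={'scene':(607.244,323.654,243.87),'side':(528.367,311.1635,245.357)}
def ray(n,u,v,z):
    f,cx,cy=K[n];T=np.load(f'pics/{n}0.npy')
    d=T[:3,:3]@np.array([(u-cx)/f,(v-cy)/f,1]);o=T[:3,3]
    return o+d*(z-o[2])/d[2]
def proj(n,p):
    f,cx,cy=K[n];T=np.load(f'pics/{n}0.npy')
    c=T[:3,:3].T@(np.asarray(p)-T[:3,3]);return np.array([cx+f*c[0]/c[2],cy+f*c[1]/c[2]])
E
python3 - <<'E'
from h import *
A=ray('side',307.5,292.5,.143);B=ray('side',392.2,228.7,.143)
print(A,B,np.linalg.norm(A-B))
y=(A-B)/np.linalg.norm(A-B);x=np.array([y[1],-y[0],0]);print('yaw',np.degrees(np.arctan2(x[1],x[0])))
m=(A+B)/2;m[2]=.131
for u,v in [(363.75,261.9),(375,253.5)]:
    b=ray('side',u,v,.089);d=b-m;print(b,d@x,d@y)
for u,v,z in [(425,293,0.016),(401,356,0.016),(444,265,0.004)]:
    b=ray('side',u,v,z);d=b-m;print(b,d@x,d@y)
org=m+x*.105
def w(p):return org*[1,1,0]+x*p[0]+y*p[1]+np.array([0,0,p[2]])
for p in [(-.05,.14,0),(-.105,.14,.143),(-.105,-.14,.143),(-.105,-.14,.131),(-.05,.14,.143)]:print(p,proj('side',w(p)).round(1),proj('scene',w(p)).round(1))
E
```

```text
[0.54187446 0.14012905 0.143     ] [ 0.55384166 -0.13050725  0.143     ] 0.2709007625583664
yaw 2.531897801583436
[ 0.5673684  -0.05562043  0.089     ] 0.016821709376596355 -0.0612342147633832
[ 0.56842827 -0.09519824  0.089     ] 0.01613217118077547 -0.10082021053132416
[ 0.4575862 -0.1358275  0.016    ] -0.09639651133502607 -0.13651329456089795
[0.3880231  0.04702664 0.016     ] -0.15781402313959064 0.049235327934429036
[ 0.4885117  -0.26257887  0.004     ] -0.07110052270926667 -0.2645070855222466
(-0.05, 0.14, 0) [287.1 335.4] [358.3 267.2]
(-0.105, 0.14, 0.143) [305.8 293.8] [358.7 209. ]
(-0.105, -0.14, 0.143) [393.4 227.8] [242.6 209.8]
(-0.105, -0.14, 0.131) [393.  232.4] [243.2 213.6]
(-0.05, 0.14, 0.143) [284.  281.1] [359.3 224.1]
```

```bash
cat >> h.py <<'E'
from scipy.spatial.transform import Rotation as Ro
def target(p,t,yaw,p0=None,e0=None):
    from station import status
    o=status.get_obs()
    R0=Ro.from_euler('xyz',o['eef_rot']);
    R=Ro.from_euler('z',yaw)*Ro.from_euler('y',-np.radians(t))*Ro.from_euler('x',np.pi)
    s=R0.inv().apply(np.array(p)-o['ee_pos']);r=(R0.inv()*R).as_rotvec()/(np.pi/2)
    print('pos',o['ee_pos'].round(4),'row',s.round(4).tolist(),r.round(4).tolist())
E
python3 -c "
from h import *
target([.45,-.08,.17],45,np.radians(2.5))"
```

```text
pos [ 0.2316 -0.4986  0.205 ] row [0.3744, -0.2877, 0.0353] [-0.0983, 0.4936, 0.2358]
```

```bash
python3 -m jog '[[0.1,-0.077,0.0,-0.02,0.1,0.05,-1],[0.374,-0.288,0.035,-0.098,0.494,0.236,-1],[0.374,-0.288,0.035,-0.098,0.494,0.236,-1],[0.374,-0.288,0.035,-0.098,0.494,0.236,-1],[0.374,-0.288,0.035,-0.098,0.494,0.236,-1],[0.374,-0.288,0.035,-0.098,0.494,0.236,-1],[0.374,-0.288,0.035,-0.098,0.494,0.236,-1],[0.374,-0.288,0.035,-0.098,0.494,0.236,-1],[0.374,-0.288,0.035,-0.098,0.494,0.236,-1],[0.374,-0.288,0.035,-0.098,0.494,0.236,-1],[0.374,-0.288,0.035,-0.098,0.494,0.236,-1],[0.374,-0.288,0.035,-0.098,0.494,0.236,-1],[0.374,-0.288,0.035,-0.098,0.494,0.236,-1],[0.374,-0.288,0.035,-0.098,0.494,0.236,-1],[0.374,-0.288,0.035,-0.098,0.494,0.236,-1]]' 10
python3 - <<'E'
from station import camera,status
import cv2,numpy as np
print(status.get_obs())
c=camera("wrist");np.save("pics/wrist1.npy",c["world_from_camera"]);cv2.imwrite("pics/wrist1.png",c["image"][:,:,::-1])
c=camera("side");cv2.imwrite("pics/side1.png",c["image"][:,:,::-1])
E
```

```text
time_s: 1.65
ee_pos: [0.4492, -0.0811, 0.1703]
eef_rot: [-3.141, -0.786, 0.041]
force: [-0.3, -0.4, 0.7]
grip_width: 0.0006
{'time_s': 1.65, 'qpos': array([-0.46719228, -0.20120426,  2.34016398,  0.91867117,  0.44860303,
        0.32824691]), 'joint_vel': array([ 0.00767216, -0.00127674, -0.00079734,  0.00049986, -0.00201345,
        0.00358406]), 'tau': array([ 7.54122622e-02, -1.92392224e+01, -3.13167000e+01,  8.18159357e-01,
       -6.02414366e-01, -5.03049829e-03]), 'ee_pos': array([ 0.44922755, -0.08112731,  0.170318  ]), 'eef_rot': array([-3.14077642, -0.78597566,  0.04054645]), 'force': array([-0.34997255, -0.35764205,  0.73718781]), 'moment': array([ 0.04897929,  0.23836975, -0.00651902]), 'grip_width': 0.0005931177765399853}
```

```bash
sleep 1
```

```text
(no output)
```

View pics/wrist1.png

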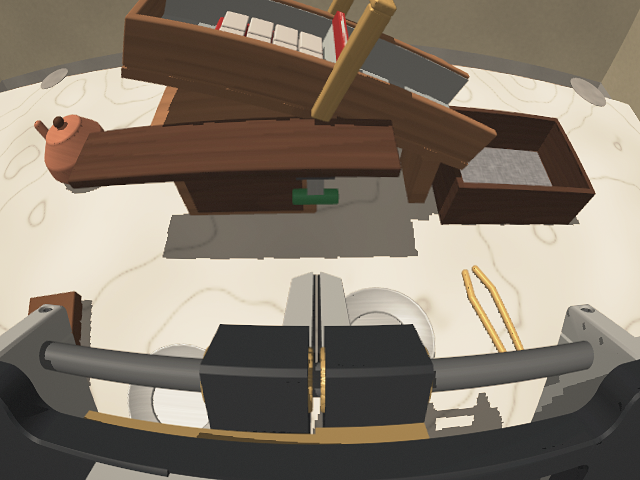

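View pics/side1.png

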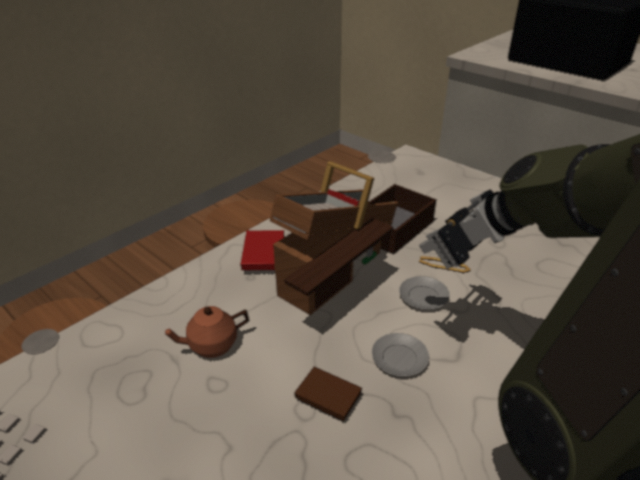

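```bash
cat >> h.py <<'E'
def fray(T,u,v,z=None,f=371.648,cx=316.111,cy=238.449):
    a,b=u-cx,v-cy;r=np.hypot(a,b);th=r/f
    d=T[:3,:3]@np.array([a/r*np.sin(th),b/r*np.sin(th),np.cos(th)]);o=T[:3,3]
    return o+d*(z-o[2])/d[2]
E
python3 - <<'E'
from h import *
import cv2
T=np.load('pics/wrist1.npy')
for n,u,v,z in [('lipL',70,186,.131),('lipR',400,176,.131),('barL',292,198,.089),('barR',339,198,.089),('barC',316,197,.089),('tip',317,274,.17)]:
    print(n,fray(T,u,v,z).round(4))
a=cv2.imread('pics/wrist1.png');cv2.imwrite('pics/w1c.png',cv2.resize(a[100:280,250:450],None,fx=3.3,fy=3.3,interpolation=cv2.INTER_CUBIC))
cv2.imwrite('pics/w1d.png',cv2.resize(a[110:230,40:200],None,fx=4,fy=4,interpolation=cv2.INTER_CUBIC))
E
```

```text
lipL [0.5483 0.1427 0.131 ]
lipR [ 0.5614 -0.1418  0.131 ]
barL [ 0.567  -0.0555  0.089 ]
barR [ 0.5686 -0.0963  0.089 ]
barC [ 0.5688 -0.0763  0.089 ]
tip [ 0.4588 -0.0813  0.17  ]
```

View pics/w1c.png

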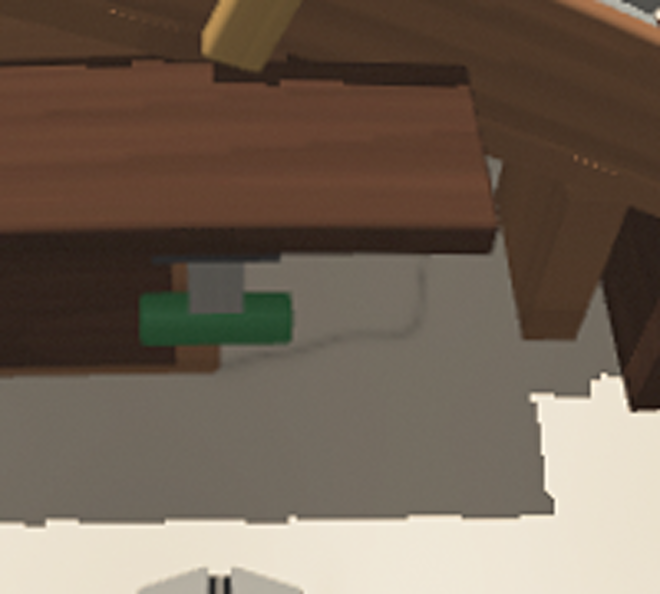

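View pics/w1d.png

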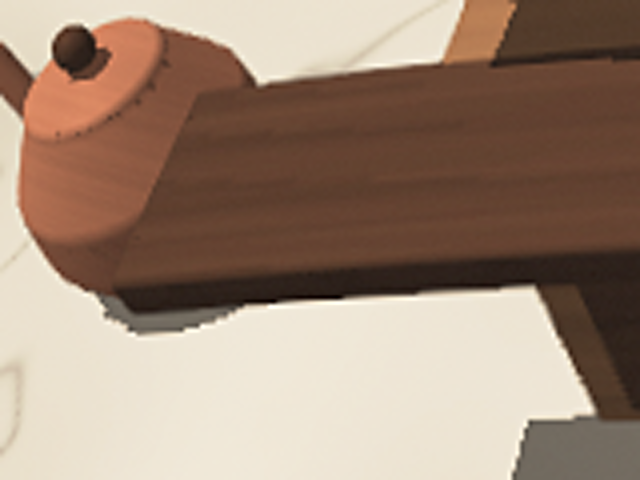

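```bash
python3 -c "
from h import *
y=np.radians(2.6)
target([.46,-.079,.057],45,y)
target([.567,-.076,.055],45,y)"
```

```text
pos [ 0.4493 -0.0807  0.1703] row [-0.0726, -0.0012, 0.0877] [0.0013, -0.0004, -0.0019]
pos [ 0.4493 -0.0807  0.1703] row [0.0016, 0.0003, 0.1648] [0.0013, -0.0004, -0.0019]
```

```bash
python3 -m jog '[[-0.036,-0.001,0.044,0,0,0,-1],[-0.073,-0.001,0.088,0,0,0,-1],[-0.073,-0.001,0.088,0,0,0,-1],[-0.073,-0.001,0.088,0,0,0,-1],[-0.058,-0.001,0.103,0,0,0,-1],[-0.043,-0.001,0.119,0,0,0,-1],[-0.028,0,0.134,0,0,0,-1],[-0.013,0,0.15,0,0,0,-1],[-0.006,0,0.157,0,0,0,-1],[0.0015,0,0.165,0,0,0,-1],[0.0015,0,0.165,0,0,0,-1],[0.0015,0,0.165,0,0,0,-1],[0.0015,0,0.165,0,0,0,-1]]'
python3 - <<'E'
from h import *
from station import camera
import cv2
c=camera("wrist");np.save("pics/wrist2.npy",c["world_from_camera"]);cv2.imwrite("pics/wrist2.png",c["image"][:,:,::-1])
c=camera("side");cv2.imwrite("pics/side2.png",cv2.resize(c["image"][170:320,290:490,::-1],None,fx=4,fy=4))
target([.567,-.076,.068],45,np.radians(2.6))
E
```

```text
time_s: 3.05
ee_pos: [0.5664, -0.0758, 0.0547]
eef_rot: [-3.141, -0.786, 0.041]
force: [-0.5, -0.3, -0.0]
grip_width: 0.0006
pos [ 0.5666 -0.0758  0.0548] row [0.0096, 0.0002, -0.009] [0.0014, -0.0003, -0.002]
```

```bash
sleep 1
```

```text
(no output)
```

View pics/wrist2.png

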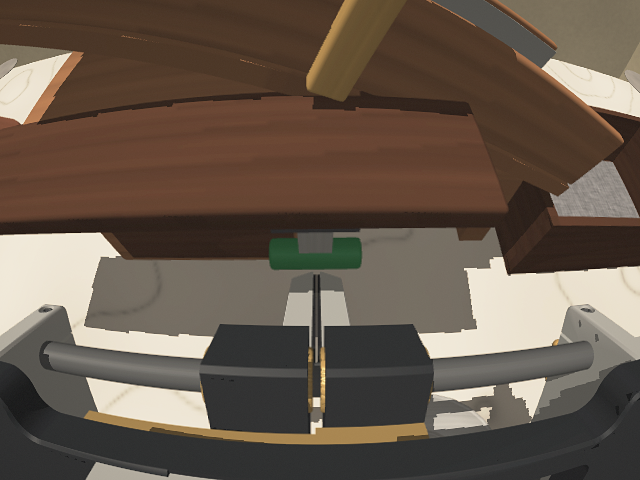

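View pics/side2.png

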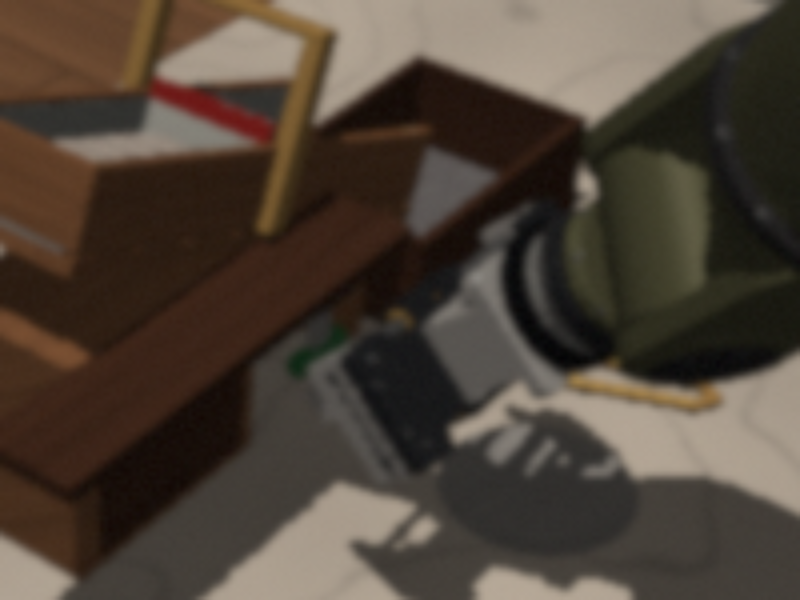

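```bash
python3 -m jog '[[0.0035,0,0.0035,0,0,0,-1],[0.006,0,0.001,0,0,0,-1],[0.008,0,-0.001,0,0,0,-1],[0.0095,0,-0.0025,0,0,0,-1],[0.0095,0,-0.0025,0,0,0,-1],[0.0095,0,-0.0025,0,0,0,-1]]'
```

```text
time_s: 3.75
ee_pos: [0.5715, -0.0756, 0.0633]
eef_rot: [-3.141, -0.786, 0.041]
force: [-0.7, 0.3, 0.4]
grip_width: 0.0002
```

Not yet in contact; I'll raise slowly.

```bash
python3 -m jog '[[0.0014,0,-0.0014,0,0,0,-1],[0.0028,0,-0.0028,0,0,0,-1],[0.0028,0,-0.0028,0,0,0,-1],[0.0028,0,-0.0028,0,0,0,-1]]'; python3 -m jog '[[0.0014,0,-0.0014,0,0,0,-1],[0.0014,0,-0.0014,0,0,0,-1],[0.0014,0,-0.0014,0,0,0,-1]]'
```

```text
time_s: 4.15
ee_pos: [0.5711, -0.0756, 0.0669]
eef_rot: [-3.141, -0.785, 0.041]
force: [-5.3, -0.4, -3.7]
grip_width: 0.0008
time_s: 4.45
ee_pos: [0.5711, -0.0756, 0.0689]
eef_rot: [-3.141, -0.785, 0.041]
force: [-5.0, -0.2, -4.4]
grip_width: 0.0004
```

```bash
python3 -m jog '[[0.0014,0,-0.0014,0,0,0,-1],[0.0028,0,-0.0028,0,0,0,-1],[0.0042,0,-0.0042,0,0,0,-1],[0.0042,0,-0.0042,0,0,0,-1],[0.0042,0,-0.0042,0,0,0,-1]]'
python3 - <<'E'
from station import camera
import cv2
c=camera("wrist");cv2.imwrite("pics/wrist3.png",c["image"][:,:,::-1])
c=camera("scene");cv2.imwrite("pics/scene3.png",cv2.resize(c["image"][170:320,110:410,::-1],None,fx=2.6,fy=2.6))
E
```

```text
time_s: 4.95
ee_pos: [0.571, -0.0756, 0.0748]
eef_rot: [-3.141, -0.785, 0.041]
force: [-4.0, -0.1, -7.8]
grip_width: 0.0004
```

```bash
sleep 1
```

```text
(no output)
```

View pics/wrist3.png

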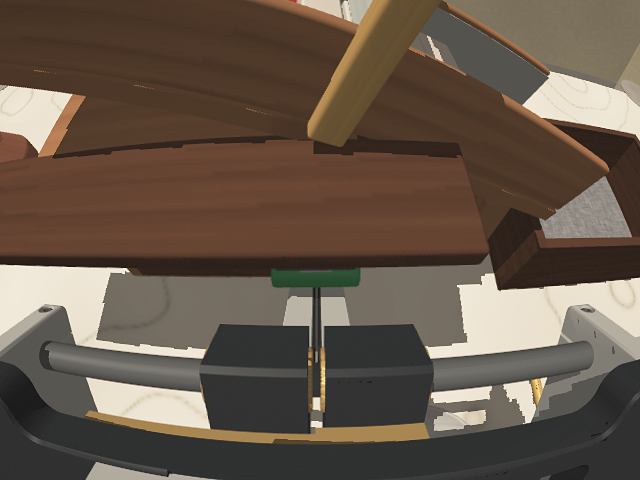

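View pics/scene3.png

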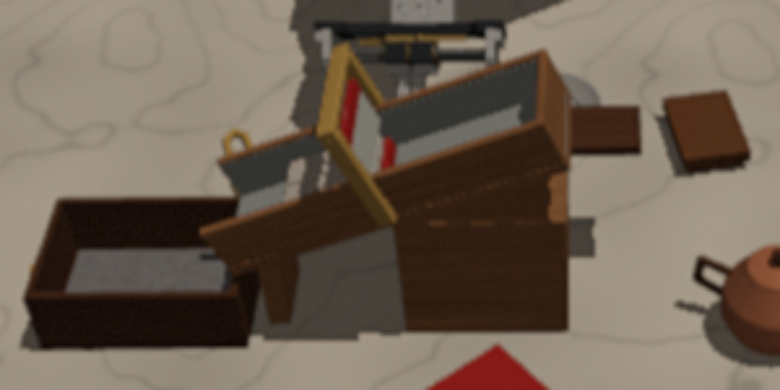

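The rack is sliding under the lifted gate. I'll raise a touch more and hold until it has gone.

```bash
python3 -m jog '[[0.001,0,-0.001,0,0,0,-1],[0.001,0,-0.001,0,0,0,-1],[0.001,0,-0.001,0,0,0,-1],[0.001,0,-0.001,0,0,0,-1],[0.001,0,-0.001,0,0,0,-1],[0.001,0,-0.001,0,0,0,-1],[0.001,0,-0.001,0,0,0,-1],[0.001,0,-0.001,0,0,0,-1],[0.001,0,-0.001,0,0,0,-1],[0.001,0,-0.001,0,0,0,-1],[0.001,0,-0.001,0,0,0,-1],[0.001,0,-0.001,0,0,0,-1]]'
python3 - <<'E'
from station import camera
import cv2
c=camera("scene");cv2.imwrite("pics/scene4.png",cv2.resize(c["image"][170:320,110:410,::-1],None,fx=2.6,fy=2.6))
E
```

```text
time_s: 6.25
ee_pos: [0.571, -0.0756, 0.0761]
eef_rot: [-3.141, -0.785, 0.041]
force: [-3.8, -0.3, -8.6]
grip_width: 0.0007
```

View pics/scene4.png

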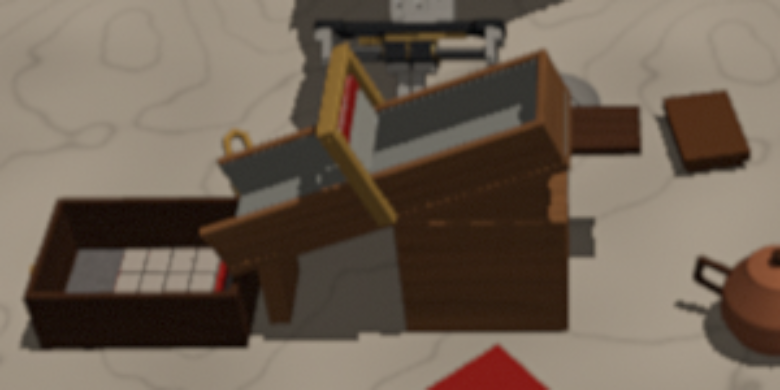

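The rack lies in the box (crop ~(170,270)). Now I'll lower to let the bar drop and back out.

```bash
python3 -m jog '[[-0.002,0,0.002,0,0,0,-1],[-0.004,0,0.004,0,0,0,-1],[-0.006,0,0.006,0,0,0,-1],[-0.008,0,0.008,0,0,0,-1],[-0.011,0,0.011,0,0,0,-1],[-0.015,0,0.015,0,0,0,-1],[-0.015,0,0.015,0,0,0,-1],[-0.03,0,0,0,0,0,-1],[-0.045,0,-0.015,0,0,0,-1],[-0.06,0,-0.03,0,0,0,-1],[-0.075,0,-0.045,0,0,0,-1],[-0.09,0,-0.06,0,0,0,-1],[-0.09,0,-0.07,0,0,0,-1],[-0.09,0,-0.09,0,0,0,-1],[-0.07,0,-0.12,0,0,0,-1],[-0.05,0,-0.14,0,0,0,-1],[-0.05,0,-0.14,0,0,0,-1],[-0.05,0,-0.14,0,0,0,-1],[-0.05,0,-0.14,0,0,0,-1]]'
python3 - <<'E'
from station import camera
import cv2
for n in ("scene","side","wrist"):
  c=camera(n);cv2.imwrite(f"pics/{n}5.png",c["image"][:,:,::-1])
a=cv2.imread("pics/scene5.png");b=cv2.imread("pics/side5.png")
cv2.imwrite("pics/both5.png",cv2.vconcat([cv2.resize(a[170:320,100:420],(640,300)),cv2.resize(b[150:290,230:530],(640,299))]))
E
```

```text
time_s: 8.2
ee_pos: [0.4373, -0.0812, 0.1406]
eef_rot: [3.141, -0.787, 0.042]
force: [-0.3, 0.6, 0.3]
grip_width: 0.0008
```

View pics/both5.png

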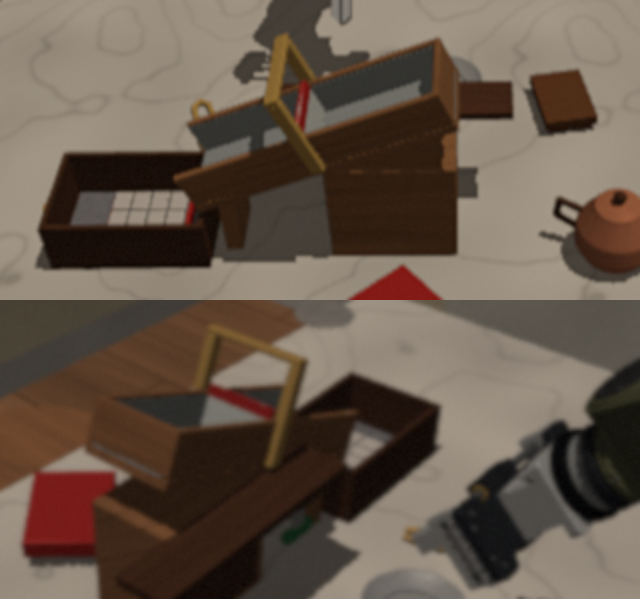

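View pics/wrist5.png

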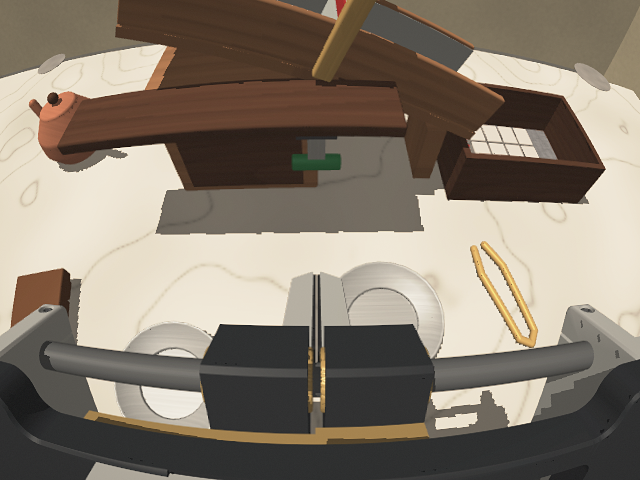

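The wrist view shows the rack with its tiles in the box at about (505,140). The bar hangs at rest again at (316,162), the gate is down, and the saucers, tongs and teapot are in place. The arm is clear of everything, so I'm handing in.

```bash
python3 -c "
from station import ctrl;print(ctrl.hand_in())"
```

```text
the job is handed in; nothing more can be done
None
```

The red rack is down in the tile box, and I handed the job in at about 8 s of the 53 s allowed. No verdict was reported.

- **Finding the bar:** I did not sweep along the lip. The green bar could be seen under it in the side and wrist pictures, so I located it there, about 76 mm to the -y side of the lip's middle. I then confirmed it by touch.
- **Pressing:** I pressed it up with closed fingers tilted 45°, about 10 mm by the measured tool position. The readings I took showed at most about 9.5 N. I held it until the rack had slid through, then lowered, let the bar drop and backed out.
- **Last checks:** The final pictures show the eight tiles and the red rack in the box, with the gate closed and the bar hanging at rest. The saucers, tongs and teapot looked undisturbed by eye; I did not measure their positions again. The force reading was about zero with the arm clear.
- **Disagreement:** The bar's x position came out about 4 mm nearer the robot from its own pixels than from the lip edge. I aimed between the two, and contact came roughly at the height I expected.

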